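# Kickstand out, then hold the microscope screen upright

## Task

With the microscope's camera screen still in its charging dock, flip the kickstand on its back down over centre until it snaps against its stop. Then lift the screen out, stand it in the middle of the black rubber mat on its lower rear edge and the kickstand's foot, square to the mat and still facing the robot's side, without disturbing the other things on the bench. Finish while holding it: keep gripping the screen upright, both edge and foot down on the mat, so that it cannot tip while I plug in the camera lead; do not let go.

Things in the scene. Friction and masses are not known exactly. Their poses are not given: they have to be found in the camera images.
- screen: loose camera screen, lavender case with blue corners, 22 mm thick (its x), 210 mm wide (y), 172 mm tall (z), 0.45 to 0.7 kg. Origin: centre of its underside; -x is the lit display, +x the back with the kickstand. Starts upright in the dock's slot, display to the robot's side, free to rock a few degrees. Best gripped across its thickness at the middle of the top edge
- screen_top (a point): middle of the screen's top edge, at (0, 0, 172) mm in the screen's frame
- screen_edge (a point): middle of the lower rear edge of the screen, at (11, 0, 0) mm in its frame: the edge it stands on when leaning back on the kickstand
- kickstand_hub (a point): pivot of the kickstand, in a dark steel bracket (27 mm wide plus the toggle spring on its +y side, standing 26 mm off the back), at (31, 0, 87) mm in the screen's frame; the pivot axis is the screen's y
- kickstand_tip (a point): axis of the kickstand's orange foot: roller 12 mm in diameter, 24 mm long along the screen's y, on a steel leg 12 mm wide, 6 mm thick, 85 mm from the pivot. Folded, the leg stands straight up 20 mm behind the case's back with the foot level with its top edge, free at both ends: it can be pinched from above across its ends
- kickstand (a joint): kickstand angle: 0 folded up along the back, growing as the foot swings out and down; stop at 2.443 rad (pointing down and out). A toggle spring (about 0.2 N m, 2.3 N at the foot) holds it folded; past the dead centre at 1.2 rad it snaps to the stop and keeps it there. Standing on it the screen leans back 0.21 rad, the foot's axis 78 mm behind the lower rear edge
- dock: fixed grey charging dock, base 100 mm (its x) x 250 mm (its y) x 12 mm, with a slot along y, 25 mm wide and 234 mm long, between two walls 12 mm thick; slot floor 12 mm and walls' top 48 mm above the bench. Origin: middle of its underside on the bench; +x is the side of the kickstand
- mat: fixed black rubber mat on the bench, 200 mm (its x) x 280 mm (its y), 3 mm thick. Origin: middle of its underside; its x points away from the robot's side, the way the back of the screen is to face
- dropper_bottle: bystander: amber dropper bottle, 34 mm diameter, about 75 mm tall, between dock and mat; origin at its underside
- slide_box: bystander: blue slide box 85 x 60 x 34 mm, between and beyond dock and mat; origin at its underside
- beaker: bystander: glass beaker, 68 mm diameter, 90 mm tall, at the back; origin at its underside
- petri_dishes: bystander: stack of petri dishes, 90 mm diameter, 60 mm tall, at the back; origin at its underside
- specimen_jar: bystander: green glass jar with black lid, 64 mm diameter, 85 mm tall, at the back; origin at its underside
- mouse: bystander: black computer mouse, about 75 x 60 x 33 mm, at the left; origin at its underside
- lens_cleaner: bystander: white spray bottle with green band, 42 mm diameter, 117 mm tall, at the right; origin at its underside
Not all that is in view belongs to the job. Leave any purple look-alike of the screen alone.

How it is judged:
On the way, in this order (a step that is already met when the one before it is completed fails the run):
1. the kickstand is snapped down to its stop (beyond 2.35 rad) while the screen still stands in the dock (value of joint kickstand above 2.35 rad and z of screen in the frame of dock below 0.025 m and horizontal distance between screen and dock below 0.03 m), for 0.2 s.
2. the screen is lifted clear of the dock in the fingers (height (world z) of screen above 0.05 m and contact force between the fingers and screen above 2 N and value of joint kickstand above 2.25 rad), for 0.1 s.
At the end, for the whole second after the job is handed in: Still gripped (over 3 N) and at rest, the screen stands on its lower rear edge and the kickstand's foot (each within 4 mm of the mat, kickstand beyond 2.3 rad), leaning back 7 to 17 degrees, back away from the robot's side, square within 0.2 rad, on the mat and within 35 mm of its middle lengthwise (value of joint kickstand above 2.3 rad and z of screen_edge in the frame of mat below 0.007 m and z of kickstand_tip in the frame of mat below 0.013 m and angle between screen's own z axis and vertical between 0.12 and 0.3 rad and angle between the y axis of screen and the y axis of mat, either way round below 0.2 rad and x of screen_edge in the frame of mat between -0.075 and 0.025 m and y of screen_edge in the frame of mat between -0.035 and 0.035 m and x of kickstand_tip in the frame of mat between 0 and 0.098 m and contact force between screen and mat above 0.3 N and contact force between the fingers and screen above 3 N and linear speed of screen below 0.02 m/s); the arm keeps its last pose, push and grip.
It fails at once if a bystander is pushed more than 30 mm (distance of any of dropper_bottle, slide_box, beaker, petri_dishes, specimen_jar, mouse, lens_cleaner from where it was at the start of the episode above 0.03 m).
It fails at once if the screen is tipped more than 45 degrees (angle between screen's own z axis and vertical above 0.785 rad).
It also fails if it takes over 51 s, if anything falls off the work surface, if the arm or the gripper's body presses on something with over 40 N, if the wrist force passes 120 N, or if a joint passes its speed limit or range.

## Robot

A 6-joint arm with a two-finger parallel gripper is mounted at the origin on the work surface. World frame = base frame: x ahead of the robot, y to its left, z up, the work surface at z = 0. Lengths are in m, angles in rad, forces in N, time in s.
With the tool pointing down it reaches from about 0.225 to 0.875 m from the base axis. Payload 3.4 kg.
Tool frame: the origin (TCP) lies on the centre line of the jaws, within the pads' length; the fingertips stand 17 mm ahead of it and the grasp point (between the pads) lies 2 mm behind it; z points along the fingers, y is the line along which they close (so a half turn about z gives the same grasp; the last joint's range is limited). The gripper opens to 85 mm and grips with 20 to 120 N. Pads are 22 mm wide; open, the fingers measure 114 mm over their backs; the gripper's body (76 mm by 85 mm) begins 54 mm behind the grasp point. The pads swing forward as they close: fully open they stand 13 mm farther back than shut.
Start: joints at [-1.257, 0.276, 1.505, -0, 1.361, -0.121], TCP at [0.242, -0.522, 0.248] pointing down, gripper open.
Joint ranges: [-2.89, 2.89], [-0.75, 2.08], [0.22, 2.7], [-1.18, 4.32], [0.11, 2.71], [-2.7, 2.7]. Speed limits (rad/s): [2.57, 2.57, 3.14, 3.14, 3.14, 3.14].

## Interface

Orientations are given as a unit quaternion [w, x, y, z].
In Python, from rig import manip gives the robot as it stands.
- The arm moves only by the tool move_arm, never from a script. Its argument "steps" is one flat list of numbers, 7 for each row, row after row: the turn, a rotation vector about the world's x, y, z normalised to -1 to 1, where 1 is 360 degrees, then the shift along the world's x, y, z normalised to -1 to 1, where 1 is 1 m, then the opening, from -1 (shut) to 1 (fully open). A call has exactly 10 rows; each row is the pose to reach, as a shift and turn from the pose commanded when the call began, turning the shorter way round; what a row does not reach only later rows make up. A row lasts 1/10 s, in which the tool goes at most 50 mm and 8.59 degrees, less where a joint would pass 70% of its speed; a pose out of reach is approached as far as the arm can. A call with a number of a shift or a turn outside -1 to 1 is refused whole. A call with a gripper value outside its range is refused whole. The fingers move at their own pace and stop on an object; "squeeze" is the grip in N (left out, the last holds). Time passes only in rows, so rows that repeat a pose let the fingers close, or fill a call up. It gives the time, the measured TCP pose, the force, the opening and the grip force at its end, in the units of the state.
- manip.get_state(): the state, without advancing time (a new reading comes with each control period).
- manip.get_image(name): name is "scene" or "top" or "wrist"; returns a dict with "pixels" (400x640x3 uint8, blue, green, red), "fx", "fy", "cx", "cy" (pixels), "R" (3x3) and "t" (3): a world point X has camera coordinates R X + t. Camera axes: x right, y down, z forward; pixel columns grow to the right and rows downward; lengths in m; the calibration is good to about 2 mm. A picture is of the moment at which its call begins. There is no depth.
- manip.sign_off(): hands the job in; it is judged then, once.
The state is a dict: "clock": time; "qpos": joint angles; "qd": joint speeds; "effort": joint torques, N m; "position": TCP position; "ee_rot": TCP orientation; "contact_force": force on the tool from outside, world axes, zero at the start; "moment": the same for the moment, N m; "width": finger opening in m; "gripper_force": force on a finger pad.
Only numpy, scipy, OpenCV 4.12 (cv2) and the standard library are available. Lean on these libraries where they do the work, as an engineer would, in place of code of your own. Each camera call takes 0.05 s, during which the arm holds its last target. There are 200 camera calls.

## Working session

There is one attempt and no reset: what is moved stays moved. The work goes in short steps, Python scripts to look and compute and a tool call to move; the robot and the scene stay as the last step left them, time stands still between calls to the robot, and variables do not carry over. Pictures are saved under pics/ and viewed, at most 10 in all, crops included, and the job is handed in when it is done.

Besides the shell and the picture viewer there is one more tool, called after "Call:" as name(argument=value, ...) on one line, values as JSON. move_arm: Moves the arm, as the interface text tells. Scaled input: -1 to 1 covers 1 m each way for a shift and 360 degrees each way for a turn. Its arguments: {"type":"object","properties":{"steps":{"type":"array"},"squeeze":{"type":"number"}},"required":["steps"]}

```bash
ls; mkdir -p pics
cat > h.py <<'E'
import numpy as np, cv2
from rig import manip
def img(n,save=None):
    d=manip.get_image(n); d['pixels']=np.array(d['pixels'],dtype=np.uint8); d['R']=np.array(d['R']).reshape(3,3); d['t']=np.array(d['t'])
    if save: cv2.imwrite('pics/'+save+'.png',d['pixels'])
    return d
def ray(d,u,v):
    c=-d['R'].T@d['t']; r=d['R'].T@np.array([(u-d['cx'])/d['fx'],(v-d['cy'])/d['fy'],1]); return c,r/np.linalg.norm(r)
def onz(d,u,v,z):
    c,r=ray(d,u,v); return c+r*(z-c[2])/r[2]
def tri(d1,p1,d2,p2):
    a,r=ray(d1,*p1); b,s=ray(d2,*p2)
    k=np.linalg.lstsq(np.c_[r,-s],b-a,rcond=None)[0]; P,Q=a+k[0]*r,b+k[1]*s
    return (P+Q)/2,np.linalg.norm(P-Q)
def proj(d,X):
    c=d['R']@np.array(X)+d['t']; return np.array([d['fx']*c[0]/c[2]+d['cx'],d['fy']*c[1]/c[2]+d['cy']])
E
python3 - <<'E'
from h import *
s=img('scene','s0');t=img('top','t0')
for d in(s,t): print(d['fx'],(-d['R'].T@d['t']).round(3),d['R'].round(2).tolist())
np.save('pics/s0.npy',s,allow_pickle=True);np.save('pics/t0.npy',t,allow_pickle=True)
print(manip.get_state())
E
```

```text
pics
469.52304457187205 [1.647 0.264 1.086] [[-0.24, 0.97, 0.01], [0.61, 0.16, -0.78], [-0.76, -0.18, -0.63]]
369.2663608101779 [ 0.461 -0.035  1.406] [[0.0, -1.0, 0.0], [-1.0, -0.0, -0.06], [0.06, -0.0, -1.0]]
{'clock': 0.1, 'qpos': array([-1.25701610e+00,  2.76532008e-01,  1.50600005e+00,  3.45394212e-05,
        1.36069237e+00, -1.21003947e-01]), 'qd': array([-0.00122465, -0.00192229, -0.00145429,  0.00183731, -0.00087283,
        0.00086715]), 'effort': array([ 8.55718863e-04, -4.17699945e+01, -2.46405977e+01, -3.45263279e-04,
        5.79659725e-03,  1.18764228e-05]), 'position': array([ 0.24206689, -0.5210838 ,  0.24752862]), 'ee_rot': array([-8.13723147e-04,  9.76463709e-01,  2.15680225e-01, -6.17113226e-05]), 'contact_force': array([-0.99584885,  0.3678963 , -0.26107741]), 'moment': array([-0.0163489 , -0.04972641, -0.07729991]), 'gripper_force': 0.0, 'width': 0.08546113430538692}
```

View pics/s0.png

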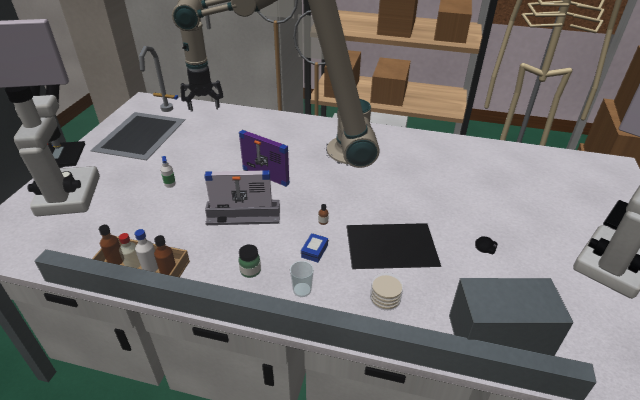

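View pics/t0.png

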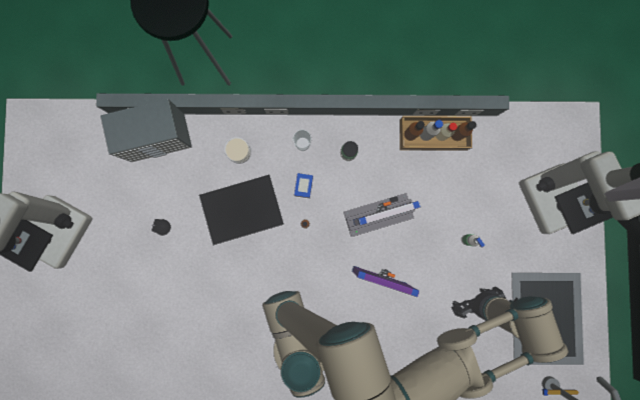

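Scene: two candidates, the lavender screen in the grey dock (scene 240,190; top 390,210) and a purple one with no dock (scene 265,158; top 385,282). The lavender one in the dock fits the description. I'll confirm it with one enlarged crop and measure at the same time.

Run:
```python
from h import *
s=np.load('pics/s0.npy',allow_pickle=True).item();t=np.load('pics/t0.npy',allow_pickle=True).item()
a=cv2.resize(s['pixels'][155:235,190:300],(660,480),interpolation=cv2.INTER_CUBIC)
b=cv2.resize(t['pixels'][180:250,335:430],(0,0),fx=5,fy=5,interpolation=cv2.INTER_CUBIC)
cv2.imwrite('pics/c1.png',cv2.resize(a,(400,291))if 0 else np.hstack([cv2.resize(a,(400,350)),cv2.resize(b,(400,350))]))
def blobs(d,lo,hi,box,mn=3):
    h=cv2.cvtColor(d['pixels'],cv2.COLOR_BGR2HSV);m=cv2.inRange(h,lo,hi);k=np.zeros_like(m);x0,y0,x1,y1=box;k[y0:y1,x0:x1]=m[y0:y1,x0:x1]
    n,l,st,c=cv2.connectedComponentsWithStats(k);return [(c[i].round(1).tolist(),st[i].tolist()) for i in range(1,n) if st[i][4]>=mn],k
for nm,d,box in(('s',s,(195,160,290,225)),('t',t,(335,185,430,245))):
    print(nm,'orange',blobs(d,(3,130,110),(20,255,255),box)[0]); print(nm,'blue',blobs(d,(100,150,60),(125,255,255),box)[0])
r,k=blobs(t,(0,0,0),(180,255,60),(190,165,295,250),500)
c=max(cv2.findContours(k,0,2)[0],key=cv2.contourArea);R=cv2.minAreaRect(c)
P=np.array([onz(t,*p,.003) for p in cv2.boxPoints(R)]);print('mat',P.round(3).tolist(),onz(t,*R[0],.003).round(3),np.linalg.norm(P-np.roll(P,1,0),axis=1).round(3))
# bystanders rough
for n,p,z in(('drop',(305,223),.075),('slide',(304,186),.034),('beaker',(303,141),.09),('petri',(237,150),.06),('jar',(349,150),.085),('lens',(467,240),.1),('mouse',(161,227),.03),('decoyA',(353,268),.17),('decoyB',(418,292),.17)): print(n,onz(t,*p,z).round(3))
```

```text
s orange [([235.9, 177.1], [232, 176, 8, 3, 21])]
s blue [([245.0, 167.7], [244, 166, 3, 4, 9]), ([265.4, 173.3], [263, 170, 6, 8, 32]), ([208.0, 173.5], [205, 172, 7, 4, 22]), ([283.5, 182.8], [282, 181, 4, 5, 12])]
t orange [([386.7, 203.4], [383, 202, 8, 4, 21])]
t blue [([416.0, 204.4], [414, 202, 5, 6, 23]), ([362.6, 220.0], [360, 217, 6, 7, 28])]
mat [[0.577, 0.392, 0.003], [0.655, 0.13, 0.003], [0.47, 0.075, 0.003], [0.393, 0.334, 0.003]] [0.523 0.233 0.003] [0.192 0.273 0.193 0.271]
drop [ 0.471 -0.012  0.075]
slide [ 0.61  -0.007  0.034]
beaker [ 0.766 -0.004  0.09 ]
petri [0.738 0.24  0.06 ]
jar [ 0.736 -0.17   0.085]
lens [ 0.414 -0.585  0.1  ]
mouse [0.454 0.523 0.03 ]
decoyA [ 0.322 -0.174  0.17 ]
decoyB [ 0.244 -0.39   0.17 ]
```

View pics/c1.png

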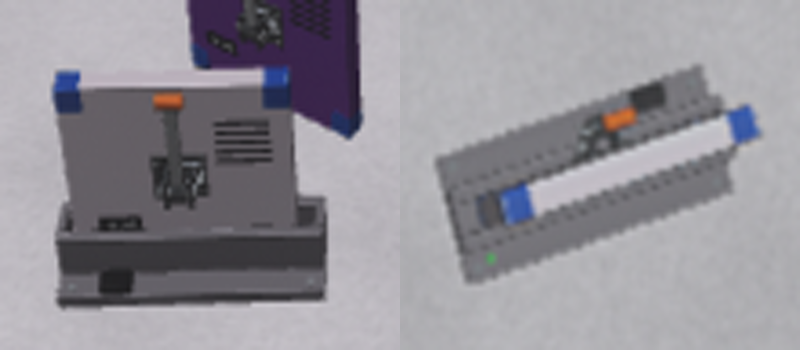

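The crop confirms it: lavender case with blue corners, sitting in the dock's slot, with the orange foot at the top middle of its back (scene 236,177; top 387,203). Next I'll work out its pose.

Run:
```python
from h import *
s=np.load('pics/s0.npy',allow_pickle=True).item();t=np.load('pics/t0.npy',allow_pickle=True).item()
print('foot tri',tri(s,(235.9,177.1),t,(386.7,203.4)),onz(t,386.7,203.4,.186))
A=onz(t,416,204.4,.182);B=onz(t,362.6,220,.182);print(A,B,(A+B)/2,np.linalg.norm(A-B));d=B-A;print('yaw',np.degrees(np.arctan2(-d[0],d[1])))
# dock: grey low-sat mid-value contour on top
p=t['pixels'];h=cv2.cvtColor(p,cv2.COLOR_BGR2HSV);m=((h[...,2]<165)|(h[...,1]>60)).astype(np.uint8)*255
k=np.zeros_like(m);k[188:245,335:425]=m[188:245,335:425]
k=cv2.morphologyEx(k,cv2.MORPH_CLOSE,np.ones((9,9)))
c=max(cv2.findContours(k,0,2)[0],key=cv2.contourArea);R=cv2.minAreaRect(c);P=np.array([onz(t,*q,.012) for q in cv2.boxPoints(R)])
print('dock',P.round(3).tolist(),onz(t,*R[0],.012))
```

```text
foot tri (array([ 0.53666966, -0.28487241,  0.18410827]), np.float64(3.060324088983021e-05)) [ 0.53654823 -0.28447069  0.186     ]
[ 0.53393067 -0.38274716  0.182     ] [ 0.48129297 -0.20498306  0.182     ] [ 0.50761182 -0.29386511  0.182     ] 0.18539364079584797
yaw 16.494540671966746
dock [[0.517, -0.152, 0.012], [0.601, -0.428, 0.012], [0.502, -0.457, 0.012], [0.419, -0.181, 0.012]] [ 0.50942268 -0.30415481  0.012     ]
```

Call:
move_arm(steps=[0, 0, -0.003, 0.02, 0.016, 0.01, 1, 0, 0, -0.006, 0.055, 0.044, 0.015, 1, 0, 0, -0.009, 0.095, 0.076, 0.015, 1, 0, 0, -0.012, 0.135, 0.108, 0.015, 1, 0, 0, -0.015, 0.175, 0.14, 0.015, 1, 0, 0, -0.018, 0.21, 0.168, 0.015, 1, 0, 0, -0.02, 0.245, 0.196, 0.015, 1, 0, 0, -0.022, 0.27, 0.217, 0.012, 1, 0, 0, -0.0233, 0.287, 0.23, 0.01, 1, 0, 0, -0.0233, 0.295, 0.237, 0.01, 1], squeeze=25)

```text
clock: 1.1
position: [0.5383, -0.2827, 0.2573]
ee_rot: [-0.001, 0.989, 0.145, -0.0]
contact_force: [-0.2, 0.6, -0.4]
width: 0.0855
gripper_force: 0.0
```

Run:
```python
from h import *
w=img('wrist','w1');st=manip.get_state()
print(st['position'],st['ee_rot'],st['qpos'],st['clock'])
h=cv2.cvtColor(w['pixels'],cv2.COLOR_BGR2HSV)
m=cv2.inRange(h,(3,130,90),(20,255,255));c=max(cv2.findContours(m,0,2)[0],key=cv2.contourArea);R=cv2.minAreaRect(c)
print(R,onz(w,*R[0],.186),[proj(w,X).round() for X in((.537,-.285,.184),)])
m=cv2.inRange(h,(100,150,60),(125,255,255))
for c in cv2.findContours(m,0,2)[0]:
  if cv2.contourArea(c)>60: q=cv2.minAreaRect(c);print('blue',q,onz(w,*q[0],.184))
```

```text
[ 0.53889906 -0.28242356  0.25755131] [-8.58254054e-04  9.89439308e-01  1.44945149e-01  1.48383082e-04] [-0.59787835  0.3221341   1.41443267  0.00148468  1.40596922  0.68175849] 1.15
((312.0, 221.5), (15.0, 32.0), 90.0) [ 0.53750636 -0.28128114  0.186     ] [array([317., 222.])]
blue ((167.0, 389.5), (19.0, 18.0), 90.0) [ 0.33393154 -0.19995822  0.184     ]
blue ((428.0, 251.5), (35.0, 34.0), 90.0) [ 0.53850925 -0.37509241  0.184     ]
blue ((197.0, 251.5), (35.0, 32.0), 90.0) [ 0.48672175 -0.20302224  0.184     ]
blue ((123.82352447509766, 48.29411697387695), (9.111078262329102, 73.10556030273438), 12.52880859375) [ 0.61459445 -0.13608091  0.184     ]
blue ((85.74999237060547, 37.749996185302734), (66.48336029052734, 82.3687744140625), 11.309932708740234) [ 0.61377692 -0.11310657  0.184     ]
```

View pics/w1.png

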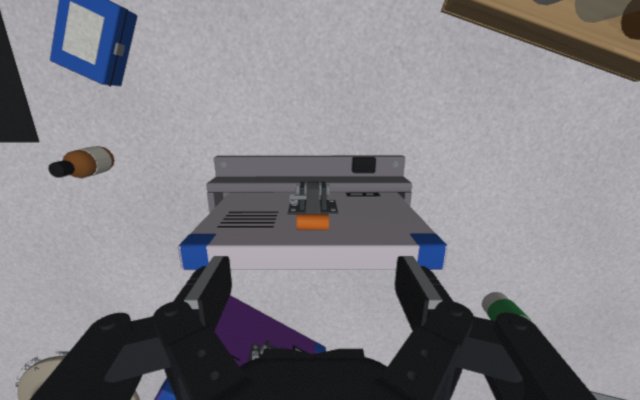

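Call:
move_arm(steps=[0, 0, 0, -0.001, 0.001, -0.008, 1, 0, 0, 0, -0.002, 0.001, -0.02, 1, 0, 0, 0, -0.002, 0.001, -0.035, 1, 0, 0, 0, -0.002, 0.001, -0.05, 1, 0, 0, 0, -0.002, 0.001, -0.063, 0.5, 0, 0, 0, -0.002, 0.001, -0.072, 0, 0, 0, 0, -0.002, 0.001, -0.077, 0, 0, 0, 0, -0.002, 0.001, -0.077, -0.2, 0, 0, 0, -0.002, 0.001, -0.077, -1, 0, 0, 0, -0.002, 0.001, -0.077, -1], squeeze=25)

```text
clock: 2.15
position: [0.5354, -0.2833, 0.1817]
ee_rot: [-0.0, 0.99, 0.144, 0.0]
contact_force: [0.0, 0.9, -1.3]
width: 0.0233
gripper_force: 25.0
```

Call:
move_arm(steps=[0, 0, 0, 0, 0, 0, -1, 0, 0, 0, 0, 0, 0, -1, 0, 0, 0, 0, 0, 0, -1, 0, 0, 0, 0, 0, 0, -1, 0, 0, 0, 0, 0, 0, -1, 0, 0, 0, 0, 0, 0, -1, 0, 0, 0, 0, 0, 0, -1, 0, 0, 0, 0, 0, 0, -1, 0, 0, 0, 0, 0, 0, -1, 0, 0, 0, 0, 0, 0, -1])

```text
clock: 3.15
position: [0.5354, -0.2834, 0.1816]
ee_rot: [0.0, 0.99, 0.144, 0.0]
contact_force: [-0.3, 2.6, 3.8]
width: 0.0233
gripper_force: 25.4
```

Run:
```python
from h import *
st=manip.get_state();print(st)
w=img('wrist','w2')
```

```text
{'clock': 3.15, 'qpos': array([-6.01834092e-01,  3.63903959e-01,  1.54361900e+00,  3.68350327e-04,
        1.23354824e+00,  6.80453609e-01]), 'qd': array([ 0.0009618 ,  0.00105959, -0.00047474, -0.00025719,  0.00072715,
       -0.0004858 ]), 'effort': array([ -1.6909324 , -43.31600904, -22.66916335,  -0.91616794,
        -0.47572134,  -0.06230818]), 'position': array([ 0.53542475, -0.28340791,  0.18162464]), 'ee_rot': array([4.93318895e-05, 9.89622081e-01, 1.43694256e-01, 3.09445961e-04]), 'contact_force': array([-0.31408334,  2.57060354,  3.82939707]), 'moment': array([ 0.46187971, -0.02008918, -0.04447725]), 'gripper_force': 25.361964404582977, 'width': 0.02331828422168846}
```

View pics/w2.png

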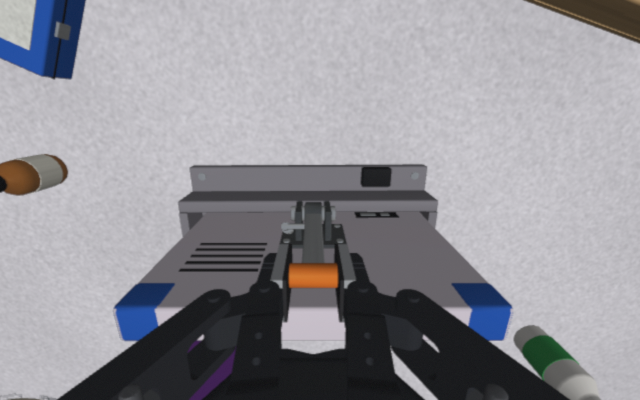

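The wrist view shows the orange foot at (313,276), pinched across its ends. Now I'll swing it along its arc.

Call:
move_arm(steps=[0, 0, 0, 0.0066, 0.002, 0, -1, 0, 0, 0, 0.0131, 0.0039, -0.001, -1, 0, 0, 0, 0.0197, 0.0058, -0.002, -1, 0, 0, 0, 0.026, 0.0077, -0.004, -1, 0, 0, 0, 0.0322, 0.0095, -0.006, -1, 0, 0, 0, 0.0384, 0.0114, -0.0085, -1, 0, 0, 0, 0.0442, 0.0131, -0.0115, -1, 0, 0, 0, 0.05, 0.0148, -0.015, -1, 0, 0, 0, 0.0552, 0.0164, -0.0187, -1, 0, 0, 0, 0.0603, 0.0179, -0.0228, -1], squeeze=20)

```text
clock: 4.2
position: [0.5965, -0.2652, 0.1584]
ee_rot: [-0.0, 0.99, 0.144, 0.001]
contact_force: [-1.8, 2.7, 4.4]
width: 0.0234
gripper_force: 25.9
```

Call:
move_arm(steps=[0, 0, 0, 0.0043, 0.0013, -0.0045, -1, 0, 0, 0, 0.0083, 0.0025, -0.0094, -1, 0, 0, 0, 0.012, 0.0036, -0.0145, -1, 0, 0, 0, 0.0152, 0.0045, -0.02, -1, 0, 0, 0, 0.018, 0.0053, -0.0255, -1, 0, 0, 0, 0.0204, 0.006, -0.0314, -1, 0, 0, 0, 0.0224, 0.0066, -0.0375, -1, 0, 0, 0, 0.024, 0.0071, -0.0436, -1, 0, 0, 0, 0.025, 0.0074, -0.05, -1, 0, 0, 0, 0.0258, 0.0076, -0.0562, -1])

```text
clock: 5.2
position: [0.6206, -0.2583, 0.1012]
ee_rot: [-0.0, 0.99, 0.144, -0.001]
contact_force: [-0.8, 2.0, 1.8]
width: 0.0232
gripper_force: 26.9
```

Run:
```python
from h import *
w=img('wrist');s=img('scene')
cv2.imwrite('pics/c2.png',np.hstack([w['pixels'][::2,::2],cv2.resize(s['pixels'][130:240,180:356],(320,200))]))
```

```text
(no output)
```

View pics/c2.png

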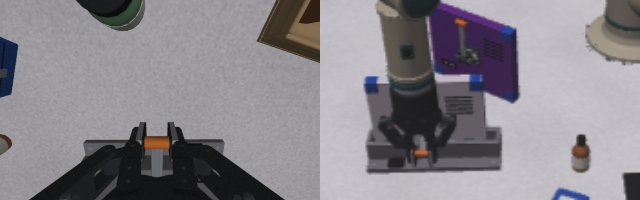

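The foot is in the pads and the leg is about horizontal, past dead centre. I'll release it and back off upward.

Call:
move_arm(steps=[0, 0, 0, 0, 0, 0, 0, 0, 0, 0, 0, 0, 0, 0, 0, 0, 0, 0, 0, 0, 0, 0, 0, 0, 0, 0, 0, 0, 0, 0, 0, 0.002, 0, 0.01, 0.2, 0, 0, 0, 0.002, 0, 0.03, 0.5, 0, 0, 0, 0.002, 0, 0.06, 1, 0, 0, 0, 0.002, 0, 0.1, 1, 0, 0, 0, 0.002, 0, 0.135, 1, 0, 0, 0, 0.002, 0, 0.155, 1])

```text
clock: 6.3
position: [0.6245, -0.2586, 0.2623]
ee_rot: [0.002, 0.99, 0.144, 0.003]
contact_force: [-0.1, -0.4, -0.2]
width: 0.0854
gripper_force: 0.0
```

Run:
```python
from h import *
w=img('wrist','w3');s=img('scene','s3');t=img('top','t3')
for n,d in(('w',w),('s',s),('t',t)):np.save(f'pics/{n}3.npy',d,allow_pickle=True)
cv2.imwrite('pics/c3.png',np.hstack([cv2.resize(w['pixels'],(400,250)),cv2.resize(s['pixels'][130:240,180:356],(400,250))]))
def bl(d,lo,hi,box,mn):
    h=cv2.cvtColor(d['pixels'],cv2.COLOR_BGR2HSV);m=cv2.inRange(h,lo,hi);k=np.zeros_like(m);x0,y0,x1,y1=box;k[y0:y1,x0:x1]=m[y0:y1,x0:x1]
    n,l,st,c=cv2.connectedComponentsWithStats(k);return [(c[i].round(1).tolist(),st[i].tolist()) for i in range(1,n) if st[i][4]>=mn]
print('orange',bl(s,(3,130,90),(20,255,255),(195,160,290,235),4))
print('blue s',bl(s,(100,150,60),(125,255,255),(195,160,290,225),6));print('blue t',bl(t,(100,150,60),(125,255,255),(335,185,430,245),6))
print('blue w',bl(w,(100,150,60),(125,255,255),(0,0,640,400),60));print('or w',bl(w,(3,130,90),(20,255,255),(0,0,640,400),60))
```

```text
orange [([239.1, 223.3], [235, 222, 8, 3, 17])]
blue s [([265.3, 173.7], [263, 170, 6, 9, 46]), ([207.3, 173.9], [205, 172, 6, 5, 18]), ([283.5, 182.8], [282, 181, 4, 5, 13])]
blue t []
blue w [([631.9, 48.0], [621, 33, 19, 31, 357]), ([111.4, 118.2], [73, 77, 76, 86, 2947]), ([405.0, 327.2], [398, 317, 14, 25, 172]), ([219.2, 326.1], [215, 319, 10, 17, 87])]
or w [([533.4, 14.9], [518, 9, 33, 14, 279]), ([311.0, 201.0], [302, 198, 18, 8, 119]), ([96.0, 231.5], [83, 222, 24, 22, 332])]
```

View pics/c3.png

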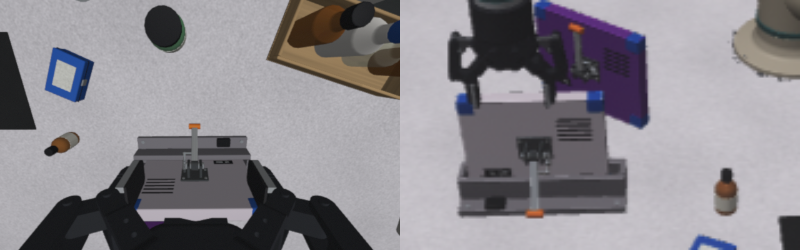

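The scene view shows the leg down, with the foot at (239,223) and the screen still upright in the dock. I'll move above its top edge, turning 90° on the way.

Call:
move_arm(steps=[0, 0, 0.018, -0.005, -0.001, 0.002, 1, 0, 0, 0.041, -0.015, -0.004, 0.006, 1, 0, 0, 0.064, -0.03, -0.008, 0.01, 1, 0, 0, 0.087, -0.048, -0.013, 0.01, 1, 0, 0, 0.11, -0.066, -0.019, 0.01, 1, 0, 0, 0.133, -0.082, -0.024, 0.01, 1, 0, 0, 0.156, -0.096, -0.028, 0.01, 1, 0, 0, 0.179, -0.107, -0.031, 0.01, 1, 0, 0, 0.202, -0.114, -0.033, 0.01, 1, 0, 0, 0.225, -0.116, -0.0335, 0.01, 1])

```text
clock: 7.45
position: [0.5057, -0.2912, 0.2655]
ee_rot: [-0.002, 0.657, 0.754, -0.0]
contact_force: [-0.2, -0.4, 0.1]
width: 0.0855
gripper_force: 0.0
```

Call:
move_arm(steps=[0, 0, 0.015, 0, 0, 0, 1, 0, 0, 0.025, 0, 0, 0, 1, 0, 0, 0.025, 0, 0, 0, 1, 0, 0, 0.025, 0, 0, 0, 1, 0, 0, 0.025, 0, 0, 0, 1, 0, 0, 0.025, 0, 0, 0, 1, 0, 0, 0.025, 0, 0, 0, 1, 0, 0, 0.025, 0, 0, 0, 1, 0, 0, 0.025, 0, 0, 0, 1, 0, 0, 0.025, 0, 0, 0, 1])

```text
clock: 8.45
position: [0.5073, -0.2915, 0.2674]
ee_rot: [0.0, 0.598, 0.801, 0.0]
contact_force: [0.0, 0.6, -0.8]
width: 0.085
gripper_force: 0.0
```

Run:
```python
from h import *
s3=np.load('pics/s3.npy',allow_pickle=True).item();w3=np.load('pics/w3.npy',allow_pickle=True).item()
print('foot',tri(s3,(239.1,223.3),w3,(311,201)))
w=img('wrist','w4');s=img('scene','s4');st=manip.get_state();print(st['position'],st['ee_rot'],st['qpos'][5])
for X in((.507,-.292,.184),(.507+.011*.959,-.292+.011*.284,.184)):print(proj(w,X))
h=cv2.cvtColor(w['pixels'],cv2.COLOR_BGR2HSV);m=cv2.inRange(h,(100,150,60),(125,255,255))
for c in cv2.findContours(m,0,2)[0]:
  if cv2.contourArea(c)>60: q=cv2.minAreaRect(c);print('blue',q,onz(w,*q[0],.184))
```

```text
foot (array([ 0.59033129, -0.26725947,  0.0356443 ]), np.float64(0.0015971338262743577))
[ 0.50730086 -0.29154831  0.26735532] [4.52718288e-05 5.98190402e-01 8.01354004e-01 3.00128742e-05] -0.9288622595776191
[311.41171764 215.91414417]
[325.46143334 215.92121761]
blue ((167.0, 395.0), (8.0, 18.0), 90.0) [ 0.42360762 -0.51631983  0.184     ]
blue ((311.5, 312.5), (17.0, 23.0), 90.0) [ 0.53311299 -0.38004172  0.184     ]
blue ((9.5, 215.50001525878906), (14.546476364135742, 24.6657657623291), 71.56504821777344) [ 0.28079553 -0.35875911  0.184     ]
blue ((309.0, 88.0), (30.0, 32.0), 90.0) [ 0.47894732 -0.20290192  0.184     ]
blue ((174.70001220703125, 50.60000228881836), (7.155416965484619, 20.124608993530273), 26.56505012512207) [ 0.38839073 -0.20605586  0.184     ]
blue ((62.5, 16.5), (33.0, 63.0), 90.0) [ 0.31780225 -0.2068835   0.184     ]
```

View pics/w4.png

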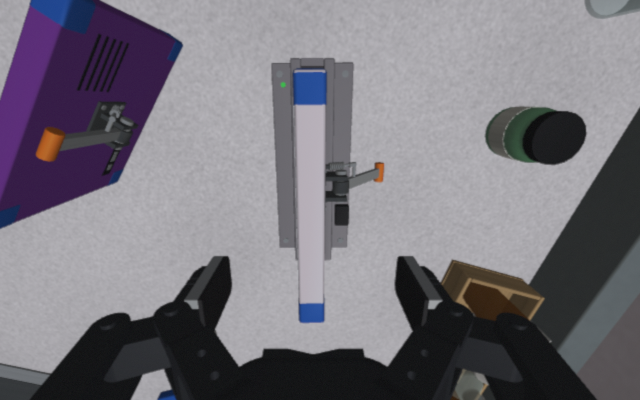

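The wrist view shows the screen's top strip at columns 298–326, centred between the pads, with the leg out at (380,172). The foot triangulates to z = 36 mm and r = 86 mm, so it's at the stop. I'll descend and grip.

Call:
move_arm(steps=[0, 0, 0, 0, 0, -0.01, 0.5, 0, 0, 0, 0, 0, -0.025, 0.2, 0, 0, 0, 0, 0, -0.042, 0.2, 0, 0, 0, 0, 0, -0.06, 0.2, 0, 0, 0, 0, 0, -0.077, 0.2, 0, 0, 0, 0, 0, -0.092, 0.2, 0, 0, 0, 0, 0, -0.102, 0.2, 0, 0, 0, 0, 0, -0.107, 0.2, 0, 0, 0, 0, 0, -0.107, -0.1, 0, 0, 0, 0, 0, -0.107, -0.3], squeeze=40)

```text
clock: 9.55
position: [0.5076, -0.2918, 0.1608]
ee_rot: [0.001, 0.598, 0.801, 0.0]
contact_force: [0.4, 0.2, 1.0]
width: 0.03
gripper_force: 0.0
```

Call:
move_arm(steps=[0, 0, 0, 0, 0, 0, -1, 0, 0, 0, 0, 0, 0, -1, 0, 0, 0, 0, 0, 0, -1, 0, 0, 0, 0, 0, 0, -1, 0, 0, 0, 0, 0, 0, -1, 0, 0, 0, 0, 0, 0, -1, 0, 0, 0, 0, 0, 0, -1, 0, 0, 0, 0, 0, 0, -1, 0, 0, 0, 0, 0, 0.003, -1, 0, 0, 0, 0, 0, 0.006, -1])

```text
clock: 10.55
position: [0.5066, -0.2906, 0.1649]
ee_rot: [-0.002, 0.598, 0.801, 0.0]
contact_force: [-0.3, 0.1, -6.3]
width: 0.0215
gripper_force: 39.4
```

Call:
move_arm(steps=[0, 0, 0, 0, 0, 0.006, -1, 0, 0, 0, 0, 0, 0.015, -1, 0, 0, 0, 0, 0, 0.027, -1, 0, 0, 0, 0, 0, 0.041, -1, 0, 0, 0, 0, 0, 0.056, -1, 0, 0, 0, 0, 0, 0.071, -1, 0, 0, 0, 0, 0, 0.085, -1, 0, 0, 0, 0, 0, 0.097, -1, 0, 0, 0, 0, 0, 0.105, -1, 0, 0, 0, 0, 0, 0.11, -1])

```text
clock: 11.55
position: [0.5074, -0.2916, 0.2774]
ee_rot: [0.001, 0.598, 0.801, 0.0]
contact_force: [0.4, -0.2, -5.6]
width: 0.0213
gripper_force: 39.5
```

Run:
```python
from h import *
s=img('scene');t=img('top');w=img('wrist');st=manip.get_state();print(st['position'],st['ee_rot'],st['contact_force'])
cv2.imwrite('pics/c5.png',np.hstack([cv2.resize(s['pixels'][100:250,170:410],(400,250)),cv2.resize(t['pixels'][160:300,180:404],(400,250))]))
```

```text
[ 0.50723583 -0.29148749  0.27625423] [-6.74056507e-05  5.98154433e-01  8.01380851e-01  2.96881831e-05] [-0.53596107  0.28194197 -5.9967361 ]
```

View pics/c5.png

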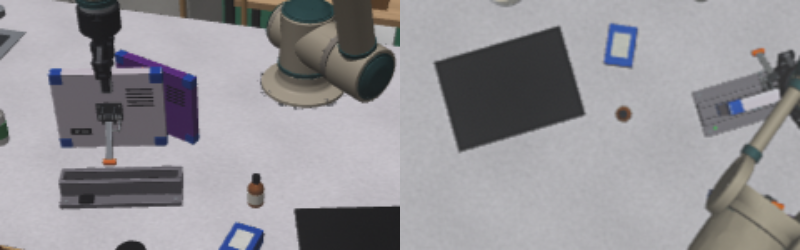

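The screen is held level with the leg down and is clear of the dock. Its yaw (16.5°) already matches the mat's (about 17°), so I'll carry it across high and add the lean on the way.

Call:
move_arm(steps=[0, 0, 0, 0, 0.005, 0, -1, 0, 0, 0, 0, 0.018, 0, -1, 0, 0, 0, 0, 0.038, 0, -1, 0, 0, 0, 0, 0.066, 0, -1, 0, 0, 0, 0, 0.098, 0, -1, 0, 0, 0, 0, 0.132, 0, -1, 0, 0, 0, 0, 0.166, 0, -1, 0, 0, 0, 0, 0.2, 0, -1, 0, 0, 0, 0, 0.234, 0, -1, 0, 0, 0, 0, 0.268, 0, -1])

```text
clock: 12.7
position: [0.506, -0.0203, 0.2763]
ee_rot: [-0.001, 0.598, 0.802, 0.0]
contact_force: [0.9, -0.5, -6.6]
width: 0.0214
gripper_force: 39.4
```

Call:
move_arm(steps=[0, 0, 0, 0, 0.034, 0, -1, 0, 0, 0, 0.001, 0.068, 0, -1, -0.001, 0.003, 0, 0.002, 0.102, 0, -1, -0.002, 0.007, 0, 0.003, 0.136, 0, -1, -0.0035, 0.012, 0, 0.004, 0.168, 0, -1, -0.005, 0.017, 0, 0.005, 0.198, 0, -1, -0.0065, 0.022, 0, 0.006, 0.222, 0, -1, -0.008, 0.027, 0, 0.006, 0.24, 0, -1, -0.009, 0.03, 0, 0.006, 0.25, 0, -1, -0.0096, 0.032, 0, 0.006, 0.254, 0, -1])

```text
clock: 13.7
position: [0.5127, 0.2322, 0.2761]
ee_rot: [-0.063, 0.594, 0.798, -0.084]
contact_force: [-0.4, -0.5, -5.6]
width: 0.0216
gripper_force: 40.0
```

Call:
move_arm(steps=[0, 0, 0, 0, 0, -0.006, -1, 0, 0, 0, 0, 0, -0.016, -1, 0, 0, 0, 0, 0, -0.029, -1, 0, 0, 0, 0, 0, -0.043, -1, 0, 0, 0, 0, 0, -0.057, -1, 0, 0, 0, 0, 0, -0.07, -1, 0, 0, 0, 0, 0, -0.082, -1, 0, 0, 0, 0, 0, -0.092, -1, 0, 0, 0, 0, 0, -0.098, -1, 0, 0, 0, 0, 0, -0.1, -1])

```text
clock: 14.7
position: [0.5131, 0.2304, 0.1756]
ee_rot: [-0.063, 0.595, 0.797, -0.085]
contact_force: [-0.5, -0.2, -6.4]
width: 0.0213
gripper_force: 40.0
```

Run:
```python
from h import *
s=img('scene','s6');t=img('top','t6');st=manip.get_state();print(st['position'],st['ee_rot'],st['contact_force'],st['clock'])
np.save('pics/s6.npy',s,allow_pickle=True);np.save('pics/t6.npy',t,allow_pickle=True)
h=cv2.cvtColor(s['pixels'],cv2.COLOR_BGR2HSV)
for nm,lo,hi in(('or',(3,130,90),(20,255,255)),('bl',(100,150,60),(125,255,255))):
    m=cv2.inRange(h,lo,hi);n,l,a,c=cv2.connectedComponentsWithStats(m[140:300,300:470])
    print(nm,[((c[i]+[300,140]).round(1).tolist(),a[i][2:].tolist()) for i in range(1,n) if a[i][4]>3])
# expected now: screen frame
q=st['ee_rot'];from scipy.spatial.transform import Rotation as Ro
R=Ro.from_quat([q[1],q[2],q[3],q[0]]).as_matrix();X,Y,Z=R[:,1],-R[:,0],-R[:,2]
if X[0]<0:X=-X
Y=np.cross(Z,X);O=st['position']-.149*Z
print('lean',np.degrees(np.arccos(Z[2])),'yaw',np.degrees(np.arctan2(X[1],X[0])),'edge',O+.011*X,'tip',O+.0857*X+.022*Z)
for n,p in(('tip',O+.0857*X+.022*Z),('c+',O+.011*X+.1*Y+.01*Z),('c-',O+.011*X-.1*Y+.01*Z)):print(n,proj(s,p).round(1))
```

```text
[0.51338358 0.23051604 0.17626947] [-0.06238386  0.59485752  0.79698093 -0.08410813] [ 1.01845484  0.05867556 -5.99091367] 14.8
or [([322.7, 212.4], [7, 6, 28]), ([394.3, 247.4], [8, 4, 25])]
bl [([366.9, 197.9], [7, 6, 34]), ([428.0, 197.5], [7, 8, 46]), ([314.3, 245.3], [26, 22, 200])]
lean 12.021874606678644 yaw 16.521646974574246 edge [0.4939723  0.22465851 0.02824619] tip [0.56840651 0.24675223 0.03420486]
tip [395. 247.]
c+ [421.6 229.1]
c- [360.9 230.4]
```

The foot shows at (394.3,247.4), against a predicted (395,247). I'll lower it the last 25 mm gently.

Call:
move_arm(steps=[0, 0, 0, 0, 0, -0.004, -1, 0, 0, 0, 0, 0, -0.009, -1, 0, 0, 0, 0, 0, -0.014, -1, 0, 0, 0, 0, 0, -0.018, -1, 0, 0, 0, 0, 0, -0.02, -1, 0, 0, 0, 0, 0, -0.022, -1, 0, 0, 0, 0, 0, -0.023, -1, 0, 0, 0, 0, 0, -0.024, -1, 0, 0, 0, 0, 0, -0.025, -1, 0, 0, 0, 0, 0, -0.025, -1])

```text
clock: 15.8
position: [0.5134, 0.2305, 0.1515]
ee_rot: [-0.062, 0.595, 0.797, -0.084]
contact_force: [-0.3, 0.2, -6.0]
width: 0.0216
gripper_force: 40.0
```

```bash
python3 -c "
from h import *
st=manip.get_state();print(st['position'],st['contact_force'],st['moment'],st['clock'])"
```

```text
[0.51342323 0.23051013 0.15153856] [-0.32119568  0.1865199  -5.98796224] [ 0.09613583 -0.3586963   0.04060986] 15.8
```

Not touching yet. I'll continue in 1 mm steps.

Call:
move_arm(steps=[0, 0, 0, 0, 0, -0.0005, -1, 0, 0, 0, 0, 0, -0.001, -1, 0, 0, 0, 0, 0, -0.0015, -1, 0, 0, 0, 0, 0, -0.002, -1, 0, 0, 0, 0, 0, -0.002, -1, 0, 0, 0, 0, 0, -0.002, -1, 0, 0, 0, 0, 0, -0.002, -1, 0, 0, 0, 0, 0, -0.002, -1, 0, 0, 0, 0, 0, -0.002, -1, 0, 0, 0, 0, 0, -0.002, -1])

```text
clock: 16.8
position: [0.513, 0.2304, 0.151]
ee_rot: [-0.062, 0.595, 0.797, -0.084]
contact_force: [-2.9, -1.2, 6.4]
width: 0.0215
gripper_force: 41.6
```

Run:
```python
from h import *
st=manip.get_state();y=np.array([-.286,.958,0]);x=np.array([.958,.286,0])
M0=np.array([ 0.09613583,-0.3586963,0.04060986]);F0=np.array([-.32,.19,-5.99])
dM=st['moment']-M0;dF=st['contact_force']-F0;print(st['clock'],st['contact_force'],'dMy',dM@y,'dMx',dM@x,'dFx',dF@x,dF[2])
s=img('scene');t=img('top')
h=cv2.cvtColor(s['pixels'],cv2.COLOR_BGR2HSV)
for nm,lo,hi in(('or',(3,130,90),(20,255,255)),('bl',(100,150,60),(125,255,255))):
    m=cv2.inRange(h,lo,hi);n,l,a,c=cv2.connectedComponentsWithStats(m[140:300,330:470])
    print(nm,[((c[i]+[330,140]).round(1).tolist(),a[i][2:].tolist()) for i in range(1,n) if a[i][4]>3])
q=st['ee_rot'];from scipy.spatial.transform import Rotation as Ro
R=Ro.from_quat([q[1],q[2],q[3],q[0]]).as_matrix();X,Z=R[:,1],-R[:,2];X=X*np.sign(X[0]);Y=np.cross(Z,X);O=st['position']-.149*Z
for n,p in(('tip',O+.0857*X+.022*Z),('edge',O+.011*X),('c+',O+.011*X+.1*Y+.01*Z),('c-',O+.011*X-.1*Y+.01*Z)):print(n,p.round(4),proj(s,p).round(1))
cv2.imwrite('pics/c6.png',cv2.resize(s['pixels'][160:280,320:470],(750,600),interpolation=cv2.INTER_CUBIC))
```

```text
16.8 [-2.91421466 -1.18326743  6.38351459] dMy 0.7418358331436682 dMx -0.09703705744584766 dFx -2.8780121303880586 12.373514590627023
or [([393.5, 253.0], [8, 3, 24])]
bl [([426.7, 202.5], [7, 6, 34]), ([366.3, 204.0], [7, 6, 32]), ([426.0, 207.0], [5, 1, 5]), ([418.1, 234.9], [6, 3, 11])]
tip [0.568  0.2467 0.009 ] [394.1 252.6]
edge [0.4936 0.2246 0.003 ] [390.1 237. ]
c+ [0.4671 0.321  0.0127] [420.4 234.6]
c- [0.5241 0.1293 0.0129] [360.4 235.9]
```

View pics/c6.png

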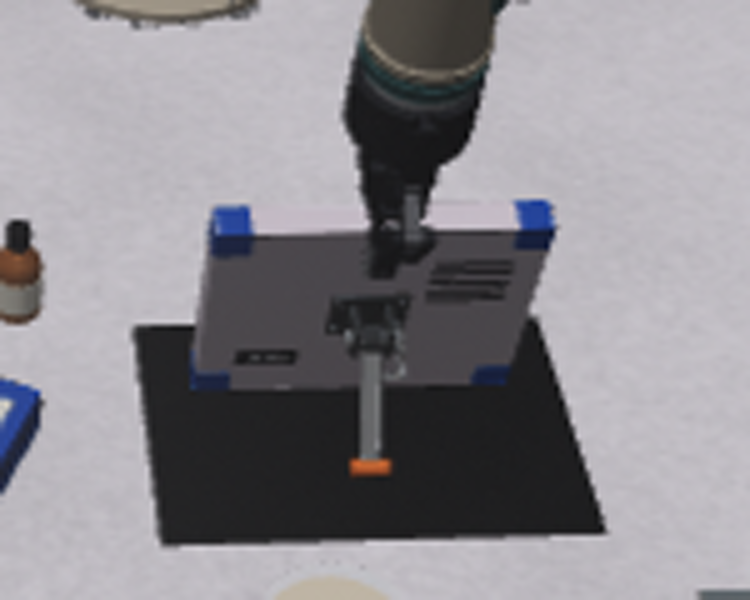

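The screen stands square, mid-mat; the edge is near (390,237) and the foot at (393.5,253), both at their nominal heights. The moment suggests most of the load is on the edge, so I'll lean it back 0.6° more to seat the foot.

Call:
move_arm(steps=[0, 0.0005, 0, 0.0005, 0.0001, 0, -1, -0.0002, 0.001, 0, 0.001, 0.0003, 0, -1, -0.0005, 0.0016, 0, 0.0015, 0.0004, 0, -1, -0.0005, 0.0016, 0, 0.0015, 0.0004, 0, -1, -0.0005, 0.0016, 0, 0.0015, 0.0004, 0, -1, -0.0005, 0.0016, 0, 0.0015, 0.0004, 0, -1, -0.0005, 0.0016, 0, 0.0015, 0.0004, 0, -1, -0.0005, 0.0016, 0, 0.0015, 0.0004, 0, -1, -0.0005, 0.0016, 0, 0.0015, 0.0004, 0, -1, -0.0005, 0.0016, 0, 0.0015, 0.0004, 0, -1])

```text
clock: 17.9
position: [0.5138, 0.2306, 0.1512]
ee_rot: [-0.066, 0.594, 0.796, -0.089]
contact_force: [-4.9, -0.8, 7.4]
width: 0.0215
gripper_force: 41.9
```

Run:
```python
from h import *
st=manip.get_state();y=np.array([-.286,.958,0]);x=np.array([.958,.286,0])
M0=np.array([ 0.09613583,-0.3586963,0.04060986]);F0=np.array([-.32,.19,-5.99])
dM=st['moment']-M0;dF=st['contact_force']-F0;print(st['clock'],st['position'],'dMy',dM@y,'dFx',dF@x,dF[2],'r',-(dM@y+.148*dF@x)/dF[2])
q=st['ee_rot'];print(q,np.abs(st['qd']).max(),st['gripper_force'])
```

```text
17.9 [0.51381756 0.23064656 0.15122666] dMy 1.0332918193725913 dFx -4.709375731486213 13.381388657994208 r -0.025132235503205376
[-0.06582551  0.59445236  0.79649125 -0.08885431] 0.001326901277740315 41.86628043651581
```

The load is still on the edge only. I'll add about 1.2° more lean, pivoting about the edge.

Call:
move_arm(steps=[-0.0002, 0.0008, 0, 0.0004, 0.0001, 0, -1, -0.0004, 0.0016, 0, 0.0008, 0.0003, 0, -1, -0.0007, 0.0024, 0, 0.0014, 0.0004, 0, -1, -0.001, 0.0032, 0, 0.002, 0.0006, 0, -1, -0.001, 0.0032, 0, 0.002, 0.0006, 0, -1, -0.001, 0.0032, 0, 0.002, 0.0006, 0, -1, -0.001, 0.0032, 0, 0.002, 0.0006, 0, -1, -0.001, 0.0032, 0, 0.002, 0.0006, 0, -1, -0.001, 0.0032, 0, 0.002, 0.0006, 0, -1, -0.001, 0.0032, 0, 0.002, 0.0006, 0, -1])

```text
clock: 18.9
position: [0.5153, 0.2311, 0.1515]
ee_rot: [-0.072, 0.594, 0.795, -0.098]
contact_force: [-5.2, -1.7, 9.4]
width: 0.0214
gripper_force: 42.0
```

Run:
```python
from h import *
st=manip.get_state();y=np.array([-.286,.958,0]);x=np.array([.958,.286,0])
M0=np.array([ 0.09613583,-0.3586963,0.04060986]);F0=np.array([-.32,.19,-5.99])
dM=st['moment']-M0;dF=st['contact_force']-F0;print(st['clock'],st['position'],'dMy',dM@y,'dFx',dF@x,dF[2],'r',-(dM@y+.148*dF@x)/dF[2])
q=st['ee_rot'];from scipy.spatial.transform import Rotation as Ro
R=Ro.from_quat([q[1],q[2],q[3],q[0]]).as_matrix();X,Z=R[:,1],-R[:,2];X=X*np.sign(X[0]);O=st['position']-.149*Z
print(np.degrees(np.arccos(Z[2])),'tip',O+.0857*X+.022*Z,'edge',O+.011*X)
```

```text
18.9 [0.51527817 0.23107391 0.15150591] dMy 1.268053218690871 dFx -5.219551299730124 15.341899812269547 r -0.032301059998742346
13.976584926071531 tip [0.56564046 0.24586591 0.00756729] edge [0.49105752 0.22371777 0.00426038]
```

The moment reference is ambiguous, but geometry and vision agreed that both were down at 12.0° lean. Extra lean may only be loading the leg, so I'll lift 4 mm, restore the nominal lean, and set it down again more lightly.

Call:
move_arm(steps=[0, 0, 0, 0, 0, 0.001, -1, 0, 0, 0, 0, 0, 0.0025, -1, 0, 0, 0, -0.001, 0, 0.004, -1, 0.0005, -0.0015, 0, -0.002, -0.0005, 0.004, -1, 0.001, -0.003, 0, -0.003, -0.001, 0.004, -1, 0.0015, -0.0045, 0, -0.0035, -0.001, 0.004, -1, 0.0015, -0.0048, 0, -0.0035, -0.001, 0.004, -1, 0.0015, -0.0048, 0, -0.0035, -0.001, 0.004, -1, 0.0015, -0.0048, 0, -0.0035, -0.001, 0.004, -1, 0.0015, -0.0048, 0, -0.0035, -0.001, 0.004, -1])

```text
clock: 19.9
position: [0.5134, 0.2305, 0.1533]
ee_rot: [-0.062, 0.595, 0.797, -0.084]
contact_force: [-0.1, 0.5, -6.8]
width: 0.0212
gripper_force: 40.0
```

```bash
cat > chk.py <<'E'
from h import *
from scipy.spatial.transform import Rotation as Ro
st=manip.get_state();y=np.array([-.286,.958,0])
s=img('scene');h=cv2.cvtColor(s['pixels'],cv2.COLOR_BGR2HSV)
m=cv2.inRange(h,(3,110,70),(20,255,255))[240:265,380:410];M=cv2.moments(m,True);print('foot px',380+M['m10']/M['m00'],240+M['m01']/M['m00'])
q=st['ee_rot'];R=Ro.from_quat([q[1],q[2],q[3],q[0]]).as_matrix();X,Z=R[:,1],-R[:,2];X=X*np.sign(X[0]);O=st['position']-.149*Z
p=O+.0857*X+.022*Z;print('lean',np.degrees(np.arccos(Z[2])),'tip',p,proj(s,p),'edge',O+.011*X)
print(st['clock'],'F',st['contact_force'],'My',st['moment']@y,st['gripper_force'])
E
python3 chk.py
```

```text
foot px 393.6896551724138 252.6551724137931
lean 12.021897824881309 tip [0.56843479 0.24674684 0.01118551] [394.18985933 252.17105462] edge [0.49400021 0.22465436 0.00522687]
19.9 F [-0.0842199   0.47843443 -6.84399571] My -0.37155224825809113 39.989996552467346
```

Call:
move_arm(steps=[0, 0, 0, 0, 0, -0.001, -1, 0, 0, 0, 0, 0, -0.002, -1, 0, 0, 0, 0, 0, -0.0024, -1, 0, 0, 0, 0, 0, -0.0028, -1, 0, 0, 0, 0, 0, -0.003, -1, 0, 0, 0, 0, 0, -0.0032, -1, 0, 0, 0, 0, 0, -0.0032, -1, 0, 0, 0, 0, 0, -0.0032, -1, 0, 0, 0, 0, 0, -0.0032, -1, 0, 0, 0, 0, 0, -0.0032, -1])

```text
clock: 20.95
position: [0.513, 0.2304, 0.1511]
ee_rot: [-0.062, 0.595, 0.797, -0.084]
contact_force: [-2.7, -0.1, 5.2]
width: 0.0215
gripper_force: 41.5
```

```bash
python3 chk.py
```

```text
foot px 393.5 253.0
lean 12.026682214449021 tip [0.56803434 0.24661494 0.00901905] [394.09003392 252.55380107] edge [0.49359986 0.22452038 0.00306689]
20.95 F [-2.67309301 -0.05017573  5.16197359] My 0.2727692240112262 41.46994113922119
```

```bash
python3 -c "
from rig import manip
print(manip.sign_off())"
```

```text
the job is handed in; nothing more can be done
None
```

I flipped the kickstand to its stop in the dock, and the screen now stands mid-mat on its rear edge and foot, square, leaning back about 12° and still gripped at about 41 N; it's handed in at about 21 s, with no verdict returned.

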